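Close a canister snug in its bench holder

TASK

Stand the square canister in the square pocket of the bench holder so that it cannot turn, then screw its lid down clockwise until you feel it come snug on its seal, without overtightening it. Leave the canister standing in the holder, let go of it, and leave the other things on the desk where they are.

Things in the scene. Friction and masses are not known exactly. Their poses are not given: they have to be found in the camera images.
- canister_mid (a point): Loose square white plastic canister with a paper label: body 60 x 60 mm, 72 mm tall, 0.3 to 0.5 kg with lid, upright on the desk at the start, lid top 104 mm above its underside. Can be carried from above by the lid. This point is on its axis, 36 mm above its underside; x and y axes square to the sides.
- lid_mid (a point): Round grey screw lid with a ribbed rim: 56 mm across, 20 mm tall, may be gripped across at any angle. Point on the axis, 10 mm below the lid's top, 94 mm above the canister's underside; x, y turn with the lid. Gap from the lid's lower edge down to the canister's wider shoulder: 12 mm. A grip of 30 N or more does not slip while tightening to snug.
- lid_rim (a point): Inner rim of that lid, on the canister's axis, 85 mm above its underside. Right-hand thread, already started: clockwise from above tightens, sinking the rim only 0.2 mm per rad. Runs with a steady drag of 0.15 to 0.2 N m, stays where left but for 0.1 rad of spring, meets its rubber seal 1.1 to 2.5 rad from the start: different every time, not to be told from poses, only by torque. Turns only if the canister is kept from turning.
- seal_face (a point): Face of the black rubber seal (51 mm ring under the lid), on the canister's axis, 84 mm above its underside; yields 1 mm per N m of torque. Once the lid meets the seal, torque rises springily from the drag by 2 N m per rad of further turning. Snug is 0.4 to 1.0 N m; 1.1 N m is overtight. When let go the lid eases back by up to 0.5 rad as the seal relaxes; it is still home.
- pocket_floor (a point): Holder fixed to the desk: metal plate 112 x 112 x 8 mm with four walls round a square pocket 65 x 65 mm, its rims sloping outward to 77 mm over the top 6 mm. Point: centre of the pocket's floor, 8 mm above the desk; rim 22 mm above the floor. x and y axes square to the walls; any of the four ways round will do.
- tape_roll: Bystander: roll of tan tape lying flat, 104 mm across, 25 mm high; origin under its centre.
- eraser: Bystander: small blue-sleeved eraser, 20 x 53 x 11 mm; origin under its centre.
- glue_stick: Bystander: blue glue stick standing upright, 26 mm across, 85 mm tall; origin under its centre.
Things that resemble listed ones, but are neither listed nor needed, are in the scene too. Of the things that look like the part that bears canister_mid, the larger one is meant.

How it is judged:
On the way, in this order (a step that is already met when the one before it is completed fails the run):
1. the canister stands in the holder's pocket, its lid not yet snug (z of canister_mid in the frame of pocket_floor below 0.039 m and horizontal distance between canister_mid and pocket_floor below 0.005 m and angle between canister_mid's own z axis and vertical below 0.06 rad and z of seal_face in the frame of canister_mid above 0.04765 m), for 0.2 s.
2. the lid is screwed home and snug (0.4 N m or more on its seal) while the canister is in the pocket (z of seal_face in the frame of canister_mid below 0.0476 m and z of lid_rim in the frame of canister_mid below 0.04834 m and z of canister_mid in the frame of pocket_floor below 0.05 m and horizontal distance between canister_mid and pocket_floor below 0.006 m), for 0.2 s.
At the end, for the whole second after the job is handed in: The canister stands at rest on the pocket's floor (within 3 mm of fully down, 5 mm of centred, 3 degrees of upright) with its lid screwed home on the seal (not backed off by more than 0.1 rad), and the robot has let go (z of canister_mid in the frame of pocket_floor below 0.039 m and horizontal distance between canister_mid and pocket_floor below 0.005 m and angle between canister_mid's own z axis and vertical below 0.06 rad and z of lid_rim in the frame of canister_mid below 0.04834 m and linear speed of canister below 0.02 m/s); the robot touches nothing.
It fails at once if the lid is overtightened (its torque passes 1.1 N m) (z of seal_face in the frame of canister_mid below 0.0469 m).
It fails at once if the canister is tipped over (more than 30 degrees) (angle between canister_mid's own z axis and vertical above 0.52 rad).
It fails at once if the tape roll is shoved more than 2 cm (distance of tape_roll from where it was at the start of the episode above 0.02 m).
It fails at once if the eraser is shoved more than 2 cm (distance of eraser from where it was at the start of the episode above 0.02 m).
It fails at once if the glue stick is shoved more than 2 cm (distance of glue_stick from where it was at the start of the episode above 0.02 m).
It also fails if it takes over 67 s, if anything falls off the work surface, if the arm or the gripper's body presses on something with over 40 N, if the wrist force passes 120 N, or if a joint passes its speed limit or range.

ROBOT

A 6-joint arm with a two-finger parallel gripper is mounted at the origin on a cart in front of the work surface, level with it; the furniture and walls round the work are solid. World frame = base frame: x ahead of the robot, y to its left, z up, the work surface at z = 0. Lengths are in m, angles in rad, forces in N, time in s.
With the tool pointing down it reaches from about 0.3 to 0.875 m from the base axis. Payload 4.2 kg.
Tool frame: the origin (TCP) lies at the very end of the fingers, on their centre line; the grasp point (between the pads) lies 19 mm behind it (bot.grip_point_offset is the z of the grasp point in the tool frame, in m); z points along the fingers, y is the line along which they close (so a half turn about z gives the same grasp; the last joint's range is limited). The gripper opens to 85 mm and grips with 20 to 120 N. Pads are 22 mm wide; open, the fingers measure 114 mm over their backs; the gripper's body (76 mm by 85 mm) begins 54 mm behind the grasp point. The pads swing forward as they close: fully open they stand 13 mm farther back than shut.
Start: joints at [-1.361, 0.32, 1.565, -0, 1.257, -0.02], TCP at [0.131, -0.56, 0.231] pointing down, gripper open.
Joint ranges: [-3.11, 3.11], [-0.84, 2.01], [0.21, 2.61], [-1.34, 4.49], [0.05, 2.63], [-2.56, 2.56]. Speed limits (rad/s): [2.57, 2.57, 3.14, 3.14, 3.14, 3.14].

INTERFACE

Orientations are given as a 3x3 rotation matrix whose columns are the frame's x, y, z axes.
In Python, from workcell import bot gives the robot as it stands.
- The arm moves only by the tool servo_tool, never from a script. Its argument "deltas" is a list of rows, each a list of 6 numbers: the shift along the tool's x, y, z in mm, then the turn, a rotation vector about the tool's x, y, z in rad. A call has 1 to 12 rows; each row is the pose to reach, as a shift and turn from the pose commanded when the call began, along the tool's axes at that moment; what a row does not reach only later rows make up. A row lasts 1/8 s, in which the tool goes at most 62.5 mm and 10.7 degrees, less where a joint would pass 70% of its speed; a pose out of reach is approached as far as the arm can. A call with a gripper value outside its range is refused whole. "jaw" is the closure, from 0 (fully open) to 1 (shut), set as the call begins (left out, the last holds). The fingers move at their own pace and stop on an object; the grip force is fixed at half the most. Time passes only in rows, so rows that repeat a pose let the fingers close. It gives the time, the measured TCP pose, the force, the opening and the grip force at its end, in the units of the state.
- bot.get_obs(): the state, without advancing time (a new reading comes with each control period).
- bot.snapshot(name): name is "side" or "top"; returns the picture (384x512x3 uint8, blue, green, red); there is no depth.
- bot.camera_model(name): a dict with "fx", "fy", "cx", "cy" (pixels), "position" and "rotation" of the camera in the world. Camera axes: x right, y down, z forward; pixel columns grow to the right and rows downward; lengths in m; the calibration is good to about 2 mm. A picture is of the moment at which its call begins. camera_model takes no time and is no camera call.
- bot.close_job(): hands the job in; it is judged then, once.
The state is a dict: "clock": time; "joints": joint angles; "joint_velocities": joint speeds; "effort": joint torques, N m; "tool_pos": TCP position; "tcp_rot": TCP orientation; "contact_force": force on the tool from outside, world axes, zero at the start; "ft_torque": the same for the moment, N m; "finger_gap": finger opening in m; "finger_force": force on a finger pad.
Only numpy, scipy, OpenCV 4.12 (cv2) and the standard library are available. Lean on these libraries where they do the work, as an engineer would, in place of code of your own. Each camera call takes 0.05 s, during which the arm holds its last target. There are 200 camera calls.

## Working session

There is one attempt and no reset: what is moved stays moved. The work goes in short steps, Python scripts to look and compute and a tool call to move; the robot and the scene stay as the last step left them, time stands still between calls to the robot, and variables do not carry over. Pictures are saved under pics/ and viewed, at most 10 in all, crops included, and the job is handed in when it is done.

Besides the shell and the picture viewer there is one more tool, called after ">>>" as a command line: name --pt "numbers of a row" for each row, then --argument value for the rest. servo_tool: Moves the arm, as the interface text tells. Its arguments: {"type":"object","properties":{"deltas":{"type":"array"},"jaw":{"type":"number"}},"required":["deltas"]}

```bash
mkdir -p pics; ls; python3 - <<'E'
from workcell import bot
import cv2,numpy as np
for n in("top","side"):
    cv2.imwrite(f"pics/{n}0.png",bot.snapshot(n)); m=bot.camera_model(n); print(n,{k:np.round(v,4).tolist() for k,v in m.items()})
o=bot.get_obs(); print(o, bot.grip_point_offset)
E
```

```text
pics
top {'fx': 458.8051, 'fy': 458.8051, 'cx': 257.1439, 'cy': 184.8234, 'position': [0.3049, 0.1662, 0.9953], 'rotation': [[0.0053, -0.984, 0.1783], [-0.9994, -0.0112, -0.032], [0.0334, -0.1781, -0.9835]]}
side {'fx': 499.2257, 'fy': 499.2257, 'cx': 254.3118, 'cy': 189.3494, 'position': [0.809, 0.8936, 0.6793], 'rotation': [[-0.9116, 0.2614, -0.3173], [0.4104, 0.5336, -0.7395], [-0.024, -0.8043, -0.5937]]}
{'clock': 0.1, 'joints': array([-1.36100823e+00,  3.20234721e-01,  1.56553579e+00,  1.16337467e-05,
        1.25740775e+00, -1.99988289e-02]), 'joint_velocities': array([ 0.00099543, -0.00253061, -0.00456727, -0.00032937, -0.0006259 ,
        0.00032801]), 'effort': array([ 6.31294224e-04, -4.16407084e+01, -2.34704733e+01,  1.80839493e-05,
        4.89578408e-03, -5.87056761e-06]), 'tool_pos': array([ 0.13088544, -0.55947554,  0.23057071]), 'tcp_rot': array([[ 9.73715774e-01,  2.27766306e-01, -3.19382386e-04],
       [ 2.27766526e-01, -9.73714536e-01,  1.55314741e-03],
       [ 4.27673751e-05, -1.58506874e-03, -9.99998743e-01]]), 'contact_force': array([-0.16732363, -0.53116282,  0.19430349]), 'ft_torque': array([ 0.03956488, -0.01119673,  0.01478644]), 'finger_force': 0.0, 'finger_gap': 0.08500929172401302} -0.0187
```

View pics/top0.png

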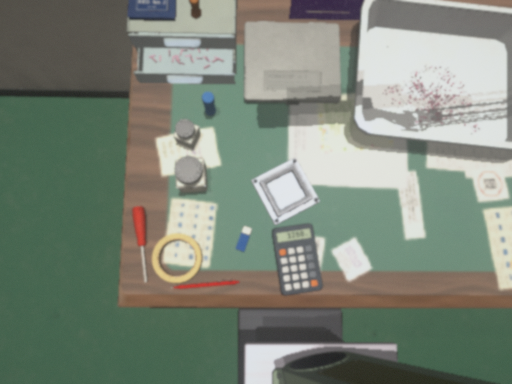

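View pics/side0.png

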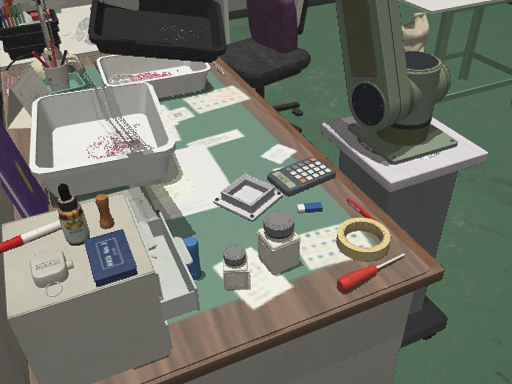

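The top view shows two square canisters with grey lids. One is at top (190,173) / side (279,240), the other at top (186,132) / side (235,268). The first is clearly larger in both views, so it fits the description. The holder is at top (286,190) / side (249,196). I'll confirm with enlarged crops.

```bash
python3 - <<'E'
import cv2
t=cv2.imread("pics/top0.png")[110:230,160:330]; cv2.imwrite("pics/topc.png",cv2.resize(t,None,fx=4.7,fy=4.7,interpolation=cv2.INTER_CUBIC))
t=cv2.imread("pics/side0.png")[165:295,210:340]; cv2.imwrite("pics/sidec.png",cv2.resize(t,None,fx=4.6,fy=4.6,interpolation=cv2.INTER_CUBIC))
E
```

```text
(no output)
```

View pics/topc.png

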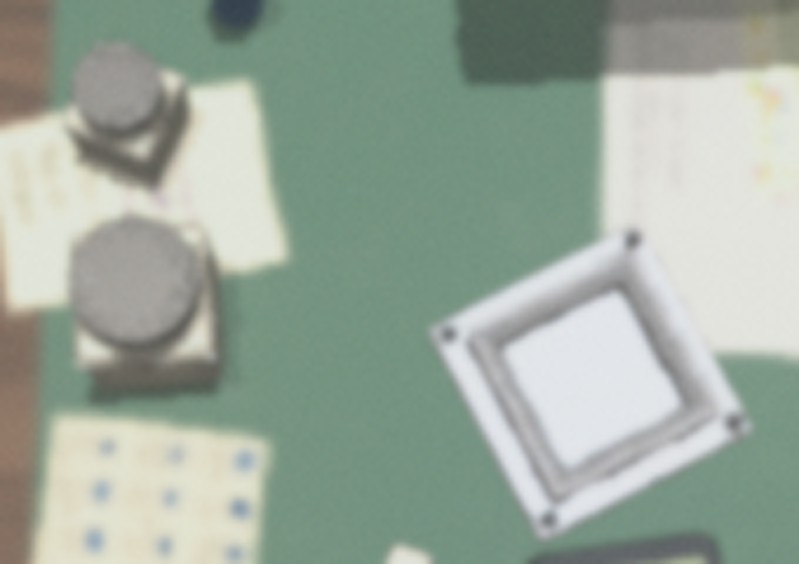

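View pics/sidec.png

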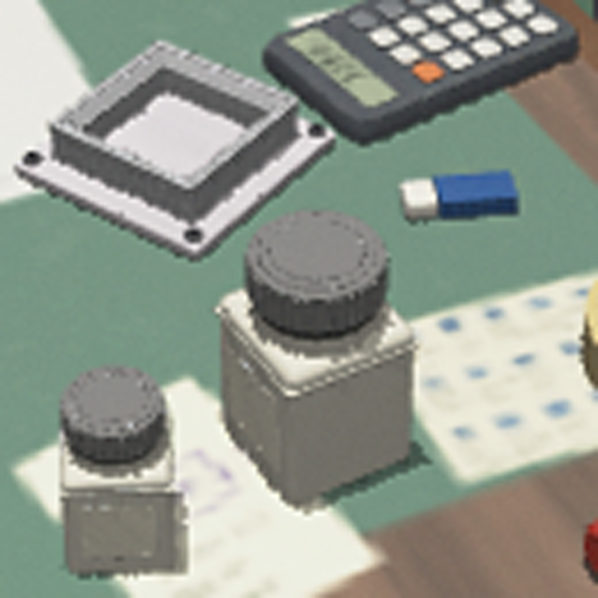

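Crops confirm it. The larger canister has its lid top centre at topc (134,283) / sidec (317,258), and its shoulder corners are visible. The smaller one has about 2/3 of its lid size. The holder plate corners in topc are (433,332), (632,232), (748,428) and (545,535).

```bash
cat > h.py <<'E'
import numpy as np
from workcell import bot
def ray(cam,u,v):
    m=bot.camera_model(cam); d=np.array(m["rotation"])@[(u-m["cx"])/m["fx"],(v-m["cy"])/m["fy"],1]
    return np.array(m["position"]),d
def at(cam,u,v,z):
    p,d=ray(cam,u,v); return (p+d*(z-p[2])/d[2])
def proj(cam,P):
    m=bot.camera_model(cam); c=np.array(m["rotation"]).T@(np.array(P)-m["position"])
    return np.array([m["cx"]+m["fx"]*c[0]/c[2],m["cy"]+m["fy"]*c[1]/c[2]])
E
python3 - <<'E'
from h import *
T=lambda u,v,z:at("top",(u+.5)/4.7-.5+160,(v+.5)/4.7-.5+110,z)
S=lambda u,v,z:at("side",(u+.5)/4.6-.5+210,(v+.5)/4.6-.5+165,z)
r=lambda a:np.round(np.array(a)[...,:2],4).tolist()
print("lid",r(T(134,283,.104)),r(S(317,258,.104)))
C=np.array([T(*p,.008) for p in((433,332),(632,232),(748,428),(545,535))])[:,:2]
e=np.roll(C,-1,0)-C; print("holder T",C.mean(0),np.linalg.norm(e,axis=1),np.degrees(np.arctan2(e[:,1],e[:,0]))%90)
C=np.array([S(*p,.008) for p in((15,172),(195,258),(335,140))])[:,:2]
e=np.diff(C,axis=0);print("holder S",(C[0]+C[2])/2,np.linalg.norm(e,axis=1),np.degrees(np.arctan2(e[:,1],e[:,0]))%90)
C=np.array([S(*p,.072) for p in((218,308),(293,392),(413,340))])[:,:2]
e=np.diff(C,axis=0);print("can S",(C[0]+C[2])/2,np.linalg.norm(e,axis=1),np.degrees(np.arctan2(e[:,1],e[:,0]))%90)
print("can base corner",r(S(300,505,0)), r(C[1]))
C=np.array([T(*p,.072) for p in((75,366),(217,357),(207,222))])[:,:2]
e=np.diff(C,axis=0);print("can T",(C[0]+C[2])/2,np.linalg.norm(e,axis=1),np.degrees(np.arctan2(e[:,1],e[:,0]))%90)
for n,u,v,z in(("tape",177,258,.025),("glue",209,98,.085),("small",186,128,.07)): print(n,r(at("top",u,v,z)))
E
```

```text
lid [0.4951, 0.274] [0.5014, 0.282]
holder T [0.47179809 0.07295599] [0.10563205 0.1070141  0.10729521 0.10775327] [27.71054489 29.83745994 28.13139389 28.93966451]
holder S [0.47707361 0.0822689 ] [0.10872146 0.10980576] [28.25190002 27.87843349]
can S [0.50321743 0.28375269] [0.0568971  0.05557195] [5.76773378 6.31310617]
can base corner [0.5211, 0.3071] [0.528, 0.3151]
can T [0.49734528 0.27444444] [0.06126557 0.06036558] [4.34796855 5.59586679]
tape [0.3244, 0.3005]
glue [0.6525, 0.2379]
small [0.5915, 0.2853]
```

Both cameras agree on the canister-to-holder offset, about (-0.024, -0.200) m. Yaws are about 5.5° for the canister and 28.3° for the holder. Their absolute positions differ by about 8 mm, so I'll hover and check against the gripper.

>>> servo_tool --pt "550 -730 30 0 0 -1.85" --pt "550 -730 30 0 0 -1.85" --pt "550 -730 30 0 0 -1.85" --pt "550 -730 30 0 0 -1.85" --pt "550 -730 30 0 0 -1.85" --pt "550 -730 30 0 0 -1.85" --pt "550 -730 30 0 0 -1.85" --pt "550 -730 30 0 0 -1.85" --pt "550 -730 30 0 0 -1.85" --pt "550 -730 30 0 0 -1.85" --pt "550 -730 30 0 0 -1.85" --pt "550 -730 30 0 0 -1.85" --jaw 0

```text
clock: 1.6
tool_pos: [0.4341, 0.1279, 0.2065]
tcp_rot: [[-0.488, 0.873, 0.0], [0.873, 0.488, -0.0], [-0.0, -0.0, -1.0]]
contact_force: [1.1, 0.0, -0.4]
finger_gap: 0.0852
finger_force: 0.0
```

>>> servo_tool --pt "100 128 50 0 0 0" --pt "100 128 50 0 0 0" --pt "100 128 50 0 0 0" --pt "100 128 50 0 0 0" --pt "100 128 50 0 0 0"

```text
clock: 2.22
tool_pos: [0.4963, 0.2749, 0.1563]
tcp_rot: [[-0.488, 0.873, -0.001], [0.873, 0.488, -0.001], [-0.0, -0.002, -1.0]]
contact_force: [0.5, -1.0, 0.2]
finger_gap: 0.0855
finger_force: 0.0
```

```bash
python3 - <<'E'
from h import *
import cv2
o=bot.get_obs(); print(o["tool_pos"],o["joints"],o["ft_torque"],o["contact_force"])
a=bot.snapshot("side")[150:290,190:350]; b=bot.snapshot("top")[90:230,130:290]
a,b=[cv2.resize(i,None,fx=2.5,fy=2.5,interpolation=cv2.INTER_CUBIC) for i in(a,b)]
cv2.imwrite("pics/h1.png",np.hstack([a,b]))
p=o["tool_pos"]; print("tcp px side",proj("side",p),"top",proj("top",p))
E
```

```text
[0.49632142 0.2749344  0.15626044] [ 4.85851708e-01  3.65779701e-01  1.69474656e+00 -5.14898606e-04
  1.08274997e+00 -2.31987463e-02] [-0.01837279 -0.01448418 -0.02036013] [ 0.49669329 -1.04661797  0.20667208]
tcp px side [279.4838503  194.42421655] top [184.40554525 163.3056479 ]
```

View pics/h1.png

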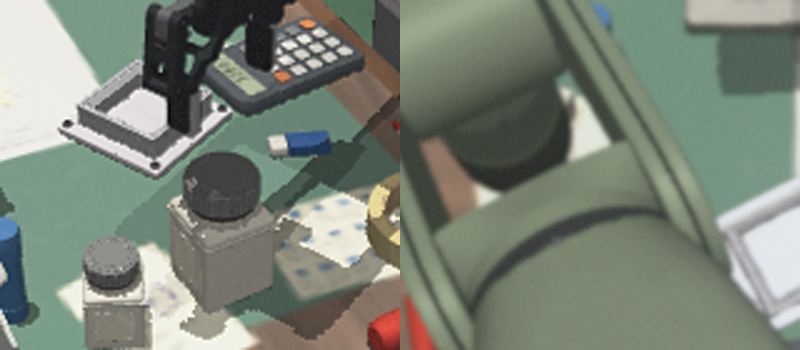

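The top view is blocked by the arm. The side view shows the fingertips at about (185,135) and (258,68) and the lid at (222,180). The tip midpoint projects within about 2 px of the prediction, so (0.498, 0.278) is a fair lid position. I'll centre the canister on the tool axis with two squeezes 90° apart, crosswise first.

>>> servo_tool --pt "2 3 20 0 0 1.57" --pt "2 3 20 0 0 1.57" --pt "2 3 20 0 0 1.57" --pt "2 3 20 0 0 1.57" --pt "2 3 20 0 0 1.57" --pt "2 3 20 0 0 1.57" --pt "2 3 20 0 0 1.57" --pt "2 3 20 0 0 1.57" --pt "2 3 20 0 0 1.57" --pt "2 3 45 0 0 1.57" --pt "2 3 65 0 0 1.57" --pt "2 3 80 0 0 1.57"

```text
clock: 3.82
tool_pos: [0.4984, 0.2776, 0.0766]
tcp_rot: [[0.874, 0.487, 0.0], [0.487, -0.874, 0.0], [0.0, 0.0, -1.0]]
contact_force: [-0.1, -0.4, 0.9]
finger_gap: 0.0854
finger_force: 0.0
```

>>> servo_tool --pt "0 0 0 0 0 0" --pt "0 0 0 0 0 0" --pt "0 0 0 0 0 0" --pt "0 0 0 0 0 0" --pt "0 0 0 0 0 0" --jaw 0.3

```text
clock: 4.45
tool_pos: [0.4987, 0.2787, 0.077]
tcp_rot: [[0.873, 0.488, 0.001], [0.488, -0.873, 0.0], [0.001, 0.0, -1.0]]
contact_force: [0.3, -1.2, -0.1]
finger_gap: 0.0599
finger_force: 0.4
```

>>> servo_tool --pt "0 0 0 0 0 0" --pt "0 0 0 0 0 0" --pt "0 0 0 0 0 0" --pt "0 0 0 0 0 0" --jaw 0.37

```text
clock: 4.95
tool_pos: [0.499, 0.2785, 0.0773]
tcp_rot: [[0.873, 0.488, 0.001], [0.488, -0.873, -0.0], [0.001, 0.001, -1.0]]
contact_force: [1.3, -3.0, 4.7]
finger_gap: 0.0547
finger_force: 47.8
```

>>> servo_tool --pt "0 0 0 0 0 0" --pt "0 0 0 0 0 0" --pt "0 0 0 0 0 0" --jaw 0.15

```text
clock: 5.32
tool_pos: [0.4982, 0.2788, 0.0763]
tcp_rot: [[0.873, 0.488, -0.001], [0.488, -0.873, -0.0], [-0.001, -0.0, -1.0]]
contact_force: [-0.3, 0.2, -0.4]
finger_gap: 0.0725
finger_force: 0.0
```

>>> servo_tool --pt "0 0 0 0 0 -1.57" --pt "0 0 0 0 0 -1.57" --pt "0 0 0 0 0 -1.57" --pt "0 0 0 0 0 -1.57" --pt "0 0 0 0 0 -1.57" --pt "0 0 0 0 0 -1.57" --pt "0 0 0 0 0 -1.57" --pt "0 0 0 0 0 -1.57" --pt "0 0 0 0 0 -1.57" --pt "0 0 0 0 0 -1.57"

```text
clock: 6.58
tool_pos: [0.4984, 0.2787, 0.0765]
tcp_rot: [[-0.487, 0.874, -0.0], [0.874, 0.487, -0.0], [0.0, -0.0, -1.0]]
contact_force: [-0.1, 1.3, 0.2]
finger_gap: 0.0726
finger_force: 0.0
```

>>> servo_tool --pt "0 0 0 0 0 0" --pt "0 0 0 0 0 0" --pt "0 0 0 0 0 0" --pt "0 0 0 0 0 0" --pt "0 0 0 0 0 0" --pt "0 0 0 0 0 0" --jaw 0.5

```text
clock: 7.32
tool_pos: [0.4982, 0.2786, 0.0769]
tcp_rot: [[-0.487, 0.873, -0.0], [0.873, 0.487, -0.0], [-0.0, -0.0, -1.0]]
contact_force: [-2.9, -0.8, 5.1]
finger_gap: 0.0542
finger_force: 62.8
```

>>> servo_tool --pt "0 0 -20 0 0 0" --pt "0 0 -50 0 0 0" --pt "0 0 -80 0 0 0" --pt "0 0 -80 0 0 0" --pt "0 0 -80 0 0 0"

```text
clock: 7.95
tool_pos: [0.4975, 0.2781, 0.1547]
tcp_rot: [[-0.487, 0.873, -0.003], [0.873, 0.487, -0.002], [-0.0, -0.003, -1.0]]
contact_force: [-1.5, -0.3, -5.2]
finger_gap: 0.0541
finger_force: 65.7
```

```bash
python3 - <<'E'
from h import *
import cv2
o=bot.get_obs(); print(o["tool_pos"],o["joints"],o["ft_torque"],o["contact_force"])
a=bot.snapshot("side")[130:290,190:350]
cv2.imwrite("pics/g1.png",cv2.resize(a,None,fx=3.7,fy=3.7,interpolation=cv2.INTER_CUBIC))
E
```

```text
[0.49753348 0.2781461  0.1546758 ] [ 4.89646079e-01  3.71807809e-01  1.68956076e+00 -1.17301259e-04
  1.08355491e+00 -1.92030582e-02] [-0.0216689   0.03518941  0.01518515] [-1.5382627  -0.34917117 -5.21109342]
```

View pics/g1.png

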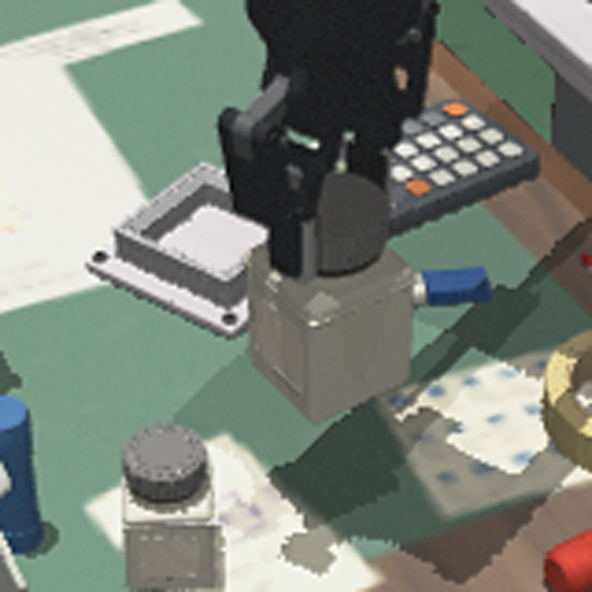

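The canister hangs upright in the grip, with its underside about 78 mm up. Its corners in g1 are front-top (318,325), right-top (414,283), front-bottom (318,422), right-bottom (410,367) and left-bottom (250,350). I'll use these with the known tool pose to find the side camera's bias and the canister's yaw.

```bash
python3 - <<'E'
from h import *
from scipy.optimize import least_squares
q=lambda u,v:np.array([(u+.5)/3.7-.5+190,(v+.5)/3.7-.5+130])
zb=.078
obs=[((318,325),(1,1),1),((414,283),(-1,1),1),((318,422),(1,1),0),((410,367),(-1,1),0),((250,350),(1,-1),0)]
obs=[(q(*o),np.array(s),t) for o,s,t in obs]
def res(p,cx=.4975,cy=.2781,full=False):
    a=p[0];R=np.array([[np.cos(a),-np.sin(a)],[np.sin(a),np.cos(a)]]);out=[]
    for o,s,t in obs:
        xy=np.array([cx,cy])+R@(s*.029); out.append(proj("side",[*xy,zb+.072*t])+p[1:3]-o)
    return np.ravel(out)
f=least_squares(res,[.1,0,0]); print("yaw deg",np.degrees(f.x[0]),"bias px",f.x[1:],f.fun.round(1))
b=f.x[1:]
S=lambda u,v,z,k=b:at("side",(u+.5)/4.6-.5+210-k[0]*-1*-1,(v+.5)/4.6-.5+165-k[1],z)[:2]
# corrected side: holder & lid ; model pixel = observed + ... (proj + b = obs)
print("holder",(S(15,172,.008)+S(335,140,.008))/2,"lid0",S(317,258,.104))
E
```

```text
yaw deg 7.681501042186161 bias px [-0.4332616  0.3093814] [-0.9 -4.1  1.1 -4.5 -0.9  1.4  0.9  4.2 -0.1  2.9]
holder [0.47575937 0.08165942] lid0 [0.50035997 0.28159332]
```

>>> servo_tool --pt "-40 -29 0 0 0 -0.1" --pt "-80 -58 0 0 0 -0.2" --pt "-120 -87 0 0 0 -0.3" --pt "-150 -108 0 0 0 -0.38" --pt "-164 -118 15 0 0 -0.38" --pt "-164 -118 30 0 0 -0.38" --pt "-164 -118 30 0 0 -0.38" --pt "-164 -118 30 0 0 -0.38"

```text
clock: 9.0
tool_pos: [0.4754, 0.0782, 0.1264]
tcp_rot: [[-0.777, 0.63, -0.001], [0.63, 0.777, -0.0], [0.0, -0.0, -1.0]]
contact_force: [0.6, -0.2, -4.3]
finger_gap: 0.0544
finger_force: 65.6
```

```bash
python3 - <<'E'
from h import *
import cv2
o=bot.get_obs(); print(o["tool_pos"],o["joints"],o["ft_torque"],o["contact_force"])
a=bot.snapshot("side")[120:230,190:310]
b=bot.snapshot("top")[130:240,230:340]
a,b=[cv2.resize(i,None,fx=f,fy=f,interpolation=cv2.INTER_CUBIC) for i,f in((a,4.4),(b,2.5))]
b=cv2.copyMakeBorder(b,0,a.shape[0]-b.shape[0],0,0,0)
cv2.imwrite("pics/p1.png",np.hstack([a,b]))
E
```

```text
[0.47541519 0.07816309 0.1264157 ] [ 1.39123083e-01  2.72576778e-01  1.92666721e+00 -7.83854946e-05
  9.42893681e-01 -7.50110542e-01] [ 0.000175   -0.05900915  0.02935018] [ 0.60389271 -0.17866201 -4.30366344]
```

View pics/p1.png

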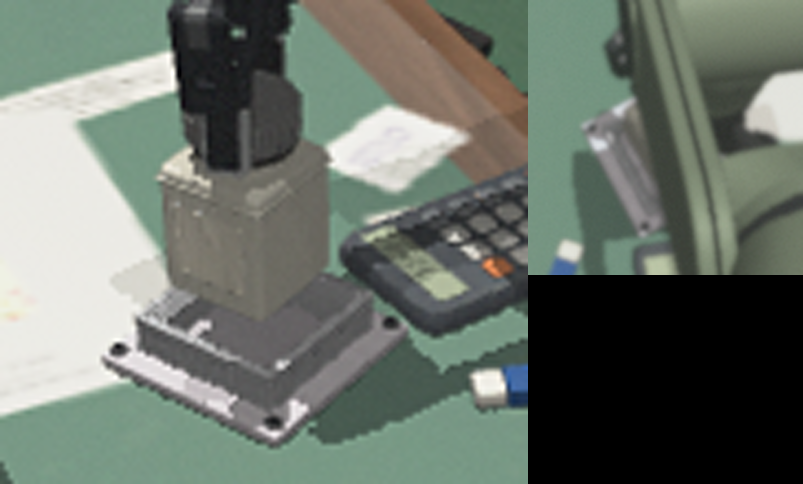

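The side crop shows the canister over the holder. Its bottom corners are left (170,283), front (263,320) and right (328,262). The plate corners are left (103,360), front (275,443) and right (408,325).

```bash
python3 - <<'E'
from h import *
S=lambda u,v,z:at("side",(u+.5)/4.4-.5+190,(v+.5)/4.4-.5+120,z)[:2]
def go(n,pts,z):
    C=np.array([S(*p,z) for p in pts]); e=np.diff(C,axis=0)
    print(n,(C[0]+C[2])/2,"front",C[1],np.linalg.norm(e,axis=1).round(4),(np.degrees(np.arctan2(e[:,1],e[:,0]))%90).round(1))
go("can",((170,283),(263,320),(328,262)),.050)
go("plate",((103,360),(275,443),(408,325)),.008)
go("rim",((137,321),(277,377),(374,297)),.030)
E
```

```text
can [0.47665469 0.07607348] front [0.48642894 0.11489324] [0.0559 0.0568] [31.1 31.6]
plate [0.47535005 0.0787507 ] front [0.49913071 0.15474448] [0.1092 0.1133] [28.  29.4]
rim [0.47554728 0.08022179] front [0.4884962  0.13467961] [0.0838 0.0795] [31.8 28.3]
```

Offset is about (−1, +2.5) mm and the yaw is about 2.7° too far. I'll correct both and lower into the funnel.

>>> servo_tool --pt "2 1.5 4 0 0 0.04" --pt "2 1.5 10 0 0 0.04" --pt "2 1.5 15 0 0 0.04" --pt "2 1.5 19 0 0 0.04" --pt "2 1.5 23 0 0 0.04" --pt "2 1.5 26 0 0 0.04" --pt "2 1.5 28 0 0 0.04" --pt "2 1.5 28 0 0 0.04"

```text
clock: 10.1
tool_pos: [0.475, 0.0798, 0.1023]
tcp_rot: [[-0.751, 0.66, 0.002], [0.66, 0.751, -0.001], [-0.002, 0.0, -1.0]]
contact_force: [-9.5, -3.6, 24.2]
finger_gap: 0.0545
finger_force: 69.1
```

>>> servo_tool --pt "1.5 -2.5 -3 0 0 0" --pt "1.5 -2.5 -3 0 0 0" --pt "1.5 -2.5 0 0 0 0" --pt "1.5 -2.5 2 0 0 0" --pt "1.5 -2.5 4 0 0 0" --pt "1.5 -2.5 4 0 0 0"

```text
clock: 10.85
tool_pos: [0.4721, 0.0792, 0.0943]
tcp_rot: [[-0.751, 0.661, 0.0], [0.661, 0.751, -0.001], [-0.0, -0.0, -1.0]]
contact_force: [0.5, -3.0, -2.6]
finger_gap: 0.0543
finger_force: 69.4
```

>>> servo_tool --pt "0 0 3 0 0 0" --pt "0 0 6 0 0 0" --pt "0 0 8 0 0 0" --pt "0 0 10 0 0 0" --pt "0 0 10 0 0 0"

```text
clock: 11.48
tool_pos: [0.4723, 0.0791, 0.0852]
tcp_rot: [[-0.751, 0.66, 0.001], [0.66, 0.751, -0.001], [-0.001, -0.0, -1.0]]
contact_force: [0.1, -5.2, 3.1]
finger_gap: 0.0541
finger_force: 70.4
```

```bash
python3 - <<'E'
from h import *
o=bot.get_obs(); print(o["tool_pos"],o["joints"],o["ft_torque"],o["contact_force"])
E
```

```text
[0.47225864 0.07913176 0.08523312] [ 1.42620417e-01  3.20207208e-01  1.98612616e+00 -1.26020495e-03
  8.34788130e-01 -7.05974789e-01] [-0.98716942  0.06838511  0.05231547] [ 0.10154526 -5.23005481  3.13216411]
```

Seated: TCP at 85.2 mm, with about 7 N resting on the floor. I'll ease off the side load and turn clockwise 1.0 rad, which is less than the earliest seal contact.

>>> servo_tool --pt "-0.7 -0.7 0 0 0 0" --pt "-0.7 -0.7 0 0 0 0" --pt "-0.7 -0.7 0 0 0 0.12" --pt "-0.7 -0.7 0 0 0 0.25" --pt "-0.7 -0.7 0 0 0 0.38" --pt "-0.7 -0.7 0 0 0 0.5" --pt "-0.7 -0.7 0 0 0 0.63" --pt "-0.7 -0.7 0 0 0 0.75" --pt "-0.7 -0.7 0 0 0 0.88" --pt "-0.7 -0.7 0 0 0 1.0" --pt "-0.7 -0.7 0 0 0 1.0"

```text
clock: 12.85
tool_pos: [0.4735, 0.0787, 0.0851]
tcp_rot: [[0.148, 0.989, 0.003], [0.989, -0.148, 0.0], [0.001, 0.003, -1.0]]
contact_force: [3.3, -3.6, 2.1]
finger_gap: 0.0543
finger_force: 69.9
```

```bash
cat > r.py <<'E'
from h import *
o=bot.get_obs(); print(o["clock"],o["tool_pos"].round(4),"j6",o["joints"][5].round(3),"M",o["ft_torque"].round(3),"F",o["contact_force"].round(1),"e6",np.round(o["effort"][5],3),"g",o["finger_gap"],o["finger_force"])
E
python3 r.py
```

```text
12.85 [0.4735 0.0787 0.0851] j6 0.29 M [-0.672 -0.534  0.166] F [ 3.3 -3.6  2.1] e6 0.4 g 0.05425959937230379 69.89638209342957
```

>>> servo_tool --pt "0 0 0 0 0 0.1" --pt "0 0 0 0 0 0.2" --pt "0 0 0 0 0 0.2"

```text
clock: 13.22
tool_pos: [0.4737, 0.0785, 0.0852]
tcp_rot: [[0.342, 0.94, 0.004], [0.94, -0.342, -0.0], [0.001, 0.004, -1.0]]
contact_force: [3.6, -3.8, 0.4]
finger_gap: 0.054
finger_force: 69.9
```

```bash
python3 r.py
```

```text
13.225 [0.4737 0.0785 0.0852] j6 0.49 M [-0.793 -0.698  0.158] F [ 3.6 -3.8  0.4] e6 0.318 g 0.053991351368112867 69.87835049629211
```

>>> servo_tool --pt "0 0 0 0 0 0.1" --pt "0 0 0 0 0 0.2" --pt "0 0 0 0 0 0.2"

```text
clock: 13.6
tool_pos: [0.4739, 0.0783, 0.0852]
tcp_rot: [[0.521, 0.853, 0.004], [0.853, -0.521, -0.001], [0.002, 0.004, -1.0]]
contact_force: [3.8, -4.9, 2.0]
finger_gap: 0.0546
finger_force: 69.8
```

```bash
python3 r.py
```

```text
13.6 [0.4739 0.0783 0.0852] j6 0.69 M [-0.945 -0.807  0.121] F [ 3.8 -4.9  2. ] e6 0.32 g 0.05457819064475154 69.84681844711304
```

>>> servo_tool --pt "-0.3 1.3 0 0 0 0.1" --pt "-0.3 1.3 0 0 0 0.2" --pt "-0.3 1.3 0 0 0 0.2"

```text
clock: 13.98
tool_pos: [0.4742, 0.0775, 0.0851]
tcp_rot: [[0.68, 0.733, 0.003], [0.733, -0.68, -0.0], [0.002, 0.002, -1.0]]
contact_force: [2.6, -4.9, 1.8]
finger_gap: 0.0543
finger_force: 69.8
```

```bash
python3 r.py
```

```text
13.975 [0.4742 0.0775 0.0851] j6 0.887 M [-0.849 -0.592  0.237] F [ 2.6 -4.9  1.8] e6 0.338 g 0.05432332068778607 69.8390543460846
```

>>> servo_tool --pt "0 0 0 0 0 0.08" --pt "0 0 0 0 0 0.15" --pt "0 0 0 0 0 0.15"

```text
clock: 14.35
tool_pos: [0.4743, 0.0774, 0.0851]
tcp_rot: [[0.782, 0.624, 0.003], [0.624, -0.782, -0.001], [0.002, 0.002, -1.0]]
contact_force: [2.8, -5.4, 1.7]
finger_gap: 0.0537
finger_force: 69.9
```

```bash
python3 r.py
```

```text
14.35 [0.4743 0.0774 0.0851] j6 1.037 M [-0.97  -0.651  0.12 ] F [ 2.8 -5.4  1.7] e6 0.288 g 0.0537159638496443 69.86583352088928
```

>>> servo_tool --pt "-0.3 1.2 0 0 0 0.1" --pt "-0.3 1.2 0 0 0 0.2" --pt "-0.3 1.2 0 0 0 0.2"

```text
clock: 14.72
tool_pos: [0.4743, 0.0763, 0.085]
tcp_rot: [[0.89, 0.456, 0.002], [0.456, -0.89, -0.001], [0.001, 0.001, -1.0]]
contact_force: [1.3, -4.9, 1.5]
finger_gap: 0.054
finger_force: 69.9
```

```bash
python3 r.py
```

```text
14.725 [0.4743 0.0763 0.085 ] j6 1.234 M [-0.937 -0.409  0.206] F [ 1.3 -4.9  1.5] e6 0.318 g 0.05404625068942845 69.9173104763031
```

>>> servo_tool --pt "0 0 0 0 0 0.1" --pt "0 0 0 0 0 0.2" --pt "0 0 0 0 0 0.2"

```text
clock: 15.1
tool_pos: [0.4744, 0.0761, 0.085]
tcp_rot: [[0.963, 0.27, 0.002], [0.27, -0.963, -0.001], [0.002, 0.001, -1.0]]
contact_force: [2.9, -4.9, 2.8]
finger_gap: 0.0545
finger_force: 70.0
```

```bash
python3 r.py
```

```text
15.1 [0.4744 0.0761 0.085 ] j6 1.434 M [-1.104 -0.423  0.175] F [ 2.9 -4.9  2.8] e6 0.319 g 0.05446672167011925 69.96165990829468
```

>>> servo_tool --pt "0 0 0 0 0 0.1" --pt "0 0 0 0 0 0.2" --pt "0 0 0 0 0 0.2"

```text
clock: 15.48
tool_pos: [0.4741, 0.0755, 0.0851]
tcp_rot: [[0.997, 0.075, 0.001], [0.075, -0.997, -0.002], [0.001, 0.002, -1.0]]
contact_force: [2.1, -7.3, 4.4]
finger_gap: 0.054
finger_force: 70.1
```

```bash
python3 r.py
```

```text
15.475 [0.4741 0.0755 0.0851] j6 1.634 M [-1.52  -0.342  0.316] F [ 2.1 -7.3  4.4] e6 0.468 g 0.053999922383105026 70.14264106750488
```

>>> servo_tool --pt "0 0 0 0 0 0.06" --pt "0 0 0 0 0 0.12" --pt "0 0 0 0 0 0.12"

```text
clock: 15.85
tool_pos: [0.4738, 0.0748, 0.0852]
tcp_rot: [[0.999, -0.044, 0.001], [-0.044, -0.999, -0.004], [0.001, 0.004, -1.0]]
contact_force: [0.4, -10.4, 5.0]
finger_gap: 0.0544
finger_force: 70.3
```

```bash
python3 r.py
```

```text
15.85 [0.4738 0.0748 0.0852] j6 1.753 M [-2.121 -0.092  0.44 ] F [  0.4 -10.4   5. ] e6 0.581 g 0.05442066254952074 70.31427383422852
```

>>> servo_tool --pt "0 0 0 0 0 0.06" --pt "0 0 0 0 0 0.12" --pt "0 0 0 0 0 0.12"

```text
clock: 16.23
tool_pos: [0.4737, 0.0747, 0.0852]
tcp_rot: [[0.987, -0.162, 0.001], [-0.162, -0.987, -0.004], [0.001, 0.004, -1.0]]
contact_force: [0.7, -8.7, 4.6]
finger_gap: 0.0542
finger_force: 70.2
```

```bash
python3 r.py
```

```text
16.225 [0.4737 0.0747 0.0852] j6 1.873 M [-1.793 -0.269  0.718] F [ 0.7 -8.7  4.6] e6 0.835 g 0.054227154865302836 70.23720145225525
```

Torque is about 0.7 N·m, mid snug range. I'll hold, release, and lift clear.

>>> servo_tool --pt "0 0 0 0 0 0" --pt "0 0 0 0 0 0" --pt "0 0 0 0 0 0"

```text
clock: 16.6
tool_pos: [0.4737, 0.0747, 0.0852]
tcp_rot: [[0.987, -0.162, 0.001], [-0.162, -0.987, -0.004], [0.001, 0.004, -1.0]]
contact_force: [1.1, -10.0, 5.3]
finger_gap: 0.0541
finger_force: 70.4
```

```bash
python3 r.py
```

```text
16.6 [0.4737 0.0747 0.0852] j6 1.872 M [-2.274 -0.143  0.753] F [  1.1 -10.    5.3] e6 0.723 g 0.05407113110716985 70.39390683174133
```

>>> servo_tool --pt "0 0 0 0 0 0" --pt "0 0 0 0 0 0" --pt "0 0 0 0 0 0" --pt "0 0 0 0 0 0" --pt "0 0 0 0 0 0" --pt "0 0 0 0 0 0" --jaw 0.08

```text
clock: 17.35
tool_pos: [0.4735, 0.0765, 0.0847]
tcp_rot: [[0.986, -0.169, -0.0], [-0.169, -0.986, -0.0], [-0.0, 0.0, -1.0]]
contact_force: [-0.8, 0.1, -0.8]
finger_gap: 0.0785
finger_force: 0.0
```

```bash
python3 r.py
```

```text
17.35 [0.4735 0.0765 0.0847] j6 1.877 M [ 0.009 -0.004 -0.008] F [-0.8  0.1 -0.8] e6 -0.001 g 0.07846072384647457 0.0
```

Released cleanly with no residual force. Lifting clear and taking a last look.

>>> servo_tool --pt "0 0 -20 0 0 0" --pt "0 0 -60 0 0 0" --pt "0 0 -110 0 0 0" --pt "0 0 -150 0 0 0" --pt "0 0 -150 0 0 0" --pt "0 0 -150 0 0 0"

```text
clock: 18.1
tool_pos: [0.4729, 0.0764, 0.2339]
tcp_rot: [[0.986, -0.169, -0.001], [-0.169, -0.986, -0.0], [-0.001, 0.0, -1.0]]
contact_force: [-0.1, 0.2, -0.5]
finger_gap: 0.0786
finger_force: 0.0
```

```bash
python3 r.py; python3 - <<'E'
from h import *
import cv2
cv2.imwrite("pics/end.png",cv2.resize(bot.snapshot("side")[80:300,170:400],None,fx=2.7,fy=2.7,interpolation=cv2.INTER_CUBIC))
E
```

```text
18.1 [0.4729 0.0764 0.2339] j6 1.877 M [ 0.01   0.012 -0.031] F [-0.1  0.2 -0.5] e6 -0.0 g 0.078640220305367 0.0
```

View pics/end.png

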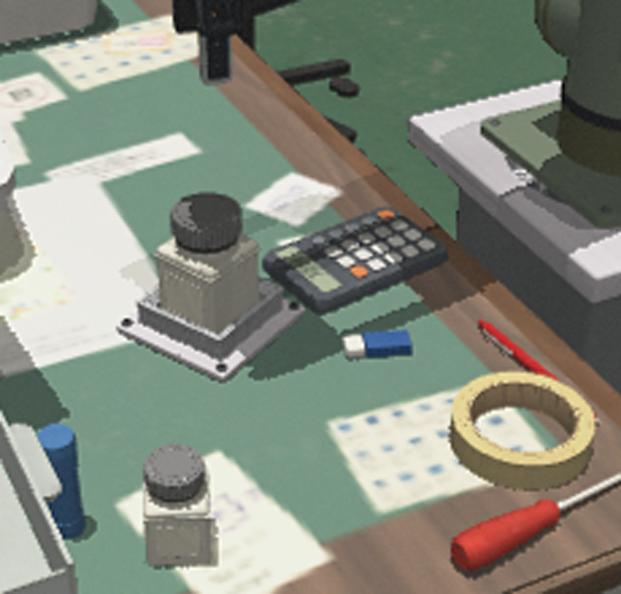

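The final view shows the canister upright and down in the holder's pocket (207,270), with the gripper well clear. The tape roll, eraser and glue stick are undisturbed. Handing in.

```bash
python3 -c "
from workcell import bot
print(bot.close_job())"
```

```text
the job is handed in; nothing more can be done
None
```

The canister stands seated in the holder with its lid tightened to about 0.7 N·m (snug range 0.4–1.0), the gripper has let go and is clear, the tape roll, eraser and glue stick are undisturbed, and the job was handed in at about 18 s; the interface returned no verdict.

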